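# Clip the pewter weight into the snap hook

## Robot

A 6-joint arm with a two-finger parallel gripper is mounted at the origin on the work surface. World frame = base frame: x ahead of the robot, y to its left, z up, the work surface at z = 0. Lengths are in m, angles in rad, forces in N, time in s.
With the tool pointing down it reaches from about 0.275 to 0.75 m from the base axis. Payload 10.2 kg.
Tool frame: the origin (TCP) lies at the very end of the fingers, on their centre line; the grasp point (between the pads) lies 19 mm behind it (env.grip_point_offset is the distance from the TCP to the grasp point, in m); z points along the fingers, y is the line along which they close (so a half turn about z gives the same grasp; the last joint's range is limited). The gripper opens to 85 mm and grips with 20 to 120 N. Pads are 22 mm wide; open, the fingers measure 114 mm over their backs; the gripper's body (76 mm by 85 mm) begins 54 mm behind the grasp point. The pads swing forward as they close: fully open they stand 13 mm farther back than shut.
Start: joints at [1.019, 0.313, 1.498, -0, 1.331, -0.223], TCP at [0.17, 0.497, 0.231] pointing down, gripper open.
Joint ranges: [-2.94, 2.94], [-0.97, 2.17], [0.19, 2.56], [-1.23, 4.37], [0.02, 3.11], [-2.88, 2.88]. Speed limits (rad/s): [2.39, 2.39, 3.01, 3.14, 3.14, 3.14].

## Interface

Orientations are given as a 3x3 rotation matrix whose columns are the frame's x, y, z axes.
In Python, from station import env gives the robot as it stands. The module is installed in compiled form; this text tells all that it offers.
- The arm moves only by the tool step_arm, never from a script. Its argument "series" is a list of rows, each a list of 3 entries, a list of its own where there are three numbers: the shift along the tool's x, y, z each as a share of 120 mm, from -1 to 1, then the turn, a rotation vector about the tool's x, y, z each as a share of 1.5 rad, from -1 to 1, then the closure, from -1 (fully open) to 1 (shut). In form: [[[x, y, z], [rx, ry, rz], jaw], ...]. A call has 1 to 20 rows; each row shifts and turns the commanded pose from where the row before left it, along the tool's axes as they then stand; what a row does not reach is not made up. A row lasts 1/8 s, in which the tool goes at most 62.5 mm and 10.7 degrees, less where a joint would pass 70% of its speed; a pose out of reach is approached as far as the arm can. A call with a number of a shift or a turn outside -1 to 1 is refused whole. A call with a gripper value outside its range is refused whole. The fingers move at their own pace and stop on an object; the grip force is fixed at half the most. Time passes only in rows, so rows that do not move let the fingers close. It gives the time, the measured TCP pose, the force, the opening and the grip force at its end, in the units of the state.
- env.state(): the state, without advancing time (a new reading comes with each control period).
- env.capture(name): name is "scene" or "top"; returns a dict with "image" (400x640x3 uint8, blue, green, red), "z_map" (400x640 float32, m along the optical axis (not along the pixel's ray), 0 where there is no reading), "fx", "fy", "cx", "cy" (pixels), "cam_to_world" (4x4, takes a point from camera to world coordinates). Camera axes: x right, y down, z forward; pixel columns grow to the right and rows downward; lengths in m; the calibration is good to about 2 mm. A picture is of the moment at which its call begins.
- env.hand_in(): hands the job in; it is judged then, once.
The state is a dict: "clock": time; "joints": joint angles; "qd": joint speeds; "joint_efforts": joint torques, N m; "tool_pos": TCP position; "ee_rot": TCP orientation; "force": force on the tool from outside, world axes, zero at the start; "wrist_torque": the same for the moment, N m; "width": finger opening in m; "gripper_force": force on a finger pad.
Only numpy, scipy, OpenCV 4.12 (cv2) and the standard library are available. Lean on these libraries where they do the work, as an engineer would, in place of code of your own. Each camera call takes 0.05 s, during which the arm holds its last target. There are 200 camera calls.

## Task

Take the pewter weight by its wooden handle and clip it into the brass snap hook on the blue stand: bring the crossbar of its lifting link over the hook's nose, press it down through the red sprung gate until the gate snaps shut above it, then lower it by feel until the hook bears it, and only then let go, so that the weight hangs there still. Be gentle with the hook, which is clamped at a height nobody has measured: never load it with more than about 15 N, and do not drop the weight into it. Leave the other things on the shelf where they are.

Things in the scene. Friction and masses are not known exactly. Their poses are not given: they have to be found in the camera images.
- weight_grip (a point): Centre of the pewter weight's wooden handle, a block 14 mm thick (x), 48 wide (y), 32 high. The weight stands upright, z up, 219 mm tall, 0.58 kg (+-20 %): at the foot a pewter disc, then two upright 7 mm steel rods (at y = -20 and +20 mm) from disc to handle, joined half-way by a level crossbar. Handle centre 203 mm above the disc's underside. Front and back are alike.
- ring_bar (a point): Middle of the weight's crossbar: 7 mm round steel along y, 78 mm below the handle's centre, 125 mm above the disc's underside; level over y = -12 to +12 mm, then bent down to the rods. Rods and bar form the ring below it, a window 33 mm wide and 91 mm high (disc's top to bar's underside) that the hook enters along x. Above the bar is a second open window, 58 mm high to the handle.
- weight_foot (a point): Centre of the underside of the weight's pewter disc, 58 mm across, 30 mm high.
- stand: Stand with a brass snap hook, fixed. Origin on the shelf straight below the spot in the hook's mouth where the crossbar goes down; z up; the hook's nose points along -x. Post: 18 mm rod at x = 62 mm, top at z = 186 mm. Blue foot: x = 48 to 163 mm, y -50 to 50 mm, 14 mm high. The crossbar must lie along the stand's y; the link goes over the nose in +x, bar above nose, disc below hook, then straight down.
- hook_mark (a point): Mark fixed to the stand, 170 mm above its origin, where the shut gate's axis lies when the hook is at its lowest. The hook is clamped on the post h above that, h hidden, 0 to 24 mm, and stays put. Measured from mark + h: nose top +6.5 mm, hook's floor (top face) -33.5 mm, underside -42.5 mm. The crossbar's centre first touches the shut gate at +7 mm and rests in the hook at -30 mm.
- post_top (a point): Centre of the top of the stand's post. The hook is a J of 9 mm round brass in the stand's x-z plane at y = 0: upright nose at stand x = -10.5 mm (inner face -6 mm), level floor, stem at x = +30 mm (front face +25.5 mm), held by a dark clamp on the post.
- gate (a joint): The hook's red sprung gate, a 7 mm bar from a pivot at stand x = 26 mm to its free end at x = -5 mm, beside the nose. 0 rad = shut, level; grows as it swings down into the hook, to 0.95; it cannot swing up. About 3 N near its end starts it, 5 to 8 N pass it. A crossbar pressed down at stand x = 0 passes its end 26 to 32 mm below first touch; then it springs shut by itself.
- bocal_mid (a point): Bystander: curved copper practice bocal, 16 mm high, about 250 mm long, lying; the point is at its middle.
- cone_mid (a point): Bystander: grey plastic sizing cone, 44 mm across, 62 mm high; point on its axis, 30 mm up.
- nipple_a_mid (a point): Bystander: brass vent nipple, 20 mm across, 24 mm high; point at its centre.
- nipple_b_mid (a point): Bystander: second brass vent nipple, the same.
- cork_mid (a point): Bystander: cork block 70 x 50 x 30 mm; point at its centre.
- jar_mid (a point): Bystander: small amber jar, 56 mm across, 55 mm high; point at its centre.
- mallet_grip (a point): Bystander: hammer, 220 mm long, lying; point in its handle.

How it is judged:
On the way, in this order (a step that is already met when the one before it is completed fails the run):
1. the weight is lifted clear of the shelf, with the gate still shut (height (world z) of ring_bar above 0.155 m and value of joint gate below 0.08 rad), for 0.1 s.
2. the gate is pressed inward (value of joint gate above 0.3 rad), for 0.05 s.
3. the crossbar is inside the hook, the gate has snapped shut above it, and the hook bears some of the weight while the gripper still holds it (x of ring_bar in the frame of stand between -0.008 and 0.026 m and y of ring_bar in the frame of stand between -0.02 and 0.02 m and z of ring_bar in the frame of stand between 0.134 and 0.172 m and value of joint gate below 0.08 rad and contact force between anything else and stand above 1 N and contact force between the fingers and weight above 2 N), for 0.1 s.
At the end, for the whole second after the job is handed in: The crossbar is inside the hook (stand x -8 to 26 mm, y within 20 mm, height 134 to 172 mm), the gate is shut (under 0.08 rad), the hook bears the weight (over 3 N), and the weight hangs within 0.3 rad of upright, slower than 0.05 m/s (x of ring_bar in the frame of stand between -0.008 and 0.026 m and y of ring_bar in the frame of stand between -0.02 and 0.02 m and z of ring_bar in the frame of stand between 0.134 and 0.172 m and value of joint gate below 0.08 rad and contact force between anything else and stand above 3 N and angle between ring_bar's own z axis and vertical below 0.3 rad and linear speed of weight below 0.05 m/s); the robot touches nothing.
It fails at once if the stand or its hook is loaded with more than 18 N (contact force between anything else and stand above 18 N).
It fails at once if a bystander is moved more than 20 mm (distance of any of bocal_mid, cone_mid, nipple_a_mid, nipple_b_mid, cork_mid, jar_mid, mallet_grip from where it was at the start of the episode above 0.02 m).
It also fails if it takes over 51 s, if anything falls off the work surface, if the arm or the gripper's body presses on something with over 40 N, if the wrist force passes 120 N, or if a joint passes its speed limit or range.

## Working session

There is one attempt and no reset: what is moved stays moved. The work goes in short steps, Python scripts to look and compute and a tool call to move; the robot and the scene stay as the last step left them, time stands still between calls to the robot, and variables do not carry over. Pictures are saved under pics/ and viewed, at most 10 in all, crops included, and the job is handed in when it is done.

Besides the shell and the picture viewer there is one more tool, called after "Request:" as a command line: name --argument value ..., lists and objects as JSON in quotes. step_arm: Moves the arm, as the interface text tells. Its arguments: {"type":"object","properties":{"series":{"type":"array","items":{"type":"array"}}},"required":["series"]}

```bash
mkdir -p pics; cat > h.py <<'E'
import numpy as np, cv2
from station import env
def pts(c):
    z=c["z_map"]; v,u=np.mgrid[0:z.shape[0],0:z.shape[1]]
    P=np.stack([(u-c["cx"])/c["fx"]*z,(v-c["cy"])/c["fy"]*z,z,np.ones_like(z)],-1)@c["cam_to_world"].T
    P=P[...,:3]; P[z==0]=np.nan
    return P
E
python3 - <<'E'
from h import *
import pickle
for n in("scene","top"):
    c=env.capture(n); cv2.imwrite(f"pics/{n}.png",c["image"]); pickle.dump(c,open(n+".pkl","wb"))
    print(n,c["fx"],c["cam_to_world"].round(3).tolist())
s=env.state(); print(s); print(env.grip_point_offset)
E
```

```text
scene 430.31728567455326 [[-0.254, 0.717, -0.649, 1.233], [0.967, 0.184, -0.175, 0.201], [-0.006, -0.672, -0.74, 0.918], [0.0, 0.0, 0.0, 1.0]]
top 368.02598708581445 [[-0.023, -0.977, 0.211, 0.379], [-1.0, 0.023, 0.001, -0.006], [-0.006, -0.211, -0.978, 1.006], [0.0, 0.0, 0.0, 1.0]]
{'clock': 0.1, 'joints': array([ 1.01859672e+00,  3.13405915e-01,  1.49834063e+00,  3.77469394e-05,
        1.33099629e+00, -2.23370757e-01]), 'qd': array([-0.00187381, -0.00391547, -0.00221405,  0.00038208, -0.00064542,
        0.00026088]), 'joint_efforts': array([ 2.16815584e-03, -4.12896466e+01, -2.60141730e+01, -1.40309826e-04,
        2.97531456e-03, -2.26300966e-05]), 'tool_pos': array([0.16941103, 0.49668428, 0.23079394]), 'ee_rot': array([[-9.46418203e-01,  3.22943001e-01, -6.34555934e-04],
       [ 3.22943493e-01,  9.46417761e-01, -9.59996319e-04],
       [ 2.90530914e-04, -1.11348370e-03, -9.99999338e-01]]), 'force': array([0.5761157 , 0.04343593, 0.25191445]), 'wrist_torque': array([ 0.04139468, -0.00031509,  0.02818937]), 'gripper_force': 0.0, 'width': 0.08536530258101648}
0.0187
```

View pics/scene.png

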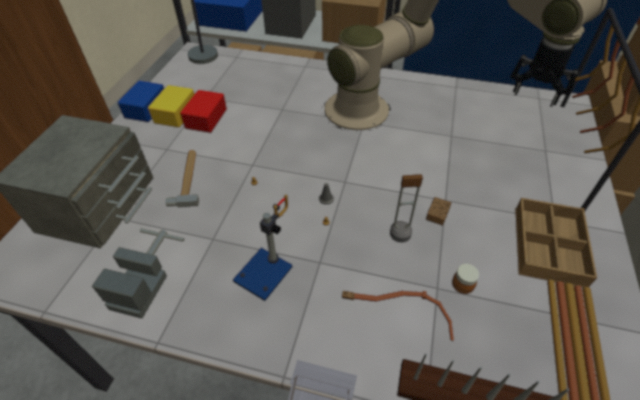

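View pics/top.png

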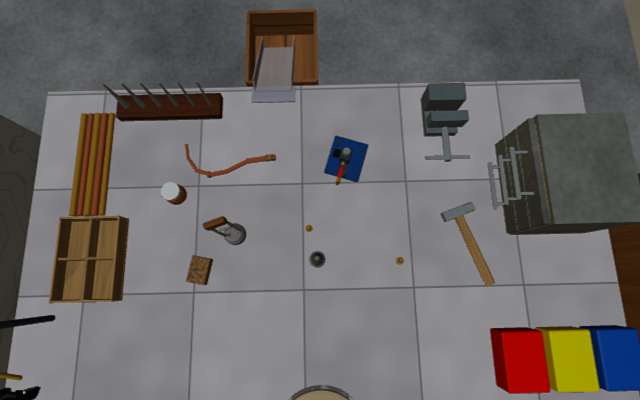

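The scene view shows the weight (handle about (411,181), disc (401,231)) and the blue stand (foot (264,274), red gate about (281,205)). The top view shows the handle at (215,223), disc at (234,233), foot at (346,158) and gate at (340,172). Next step: measure all of these.

```bash
cat > m.py <<'E'
from h import *
import pickle,sys
for n in("scene","top"):
    c=pickle.load(open(n+".pkl","rb")); P=pts(c); hsv=cv2.cvtColor(c["image"],cv2.COLOR_BGR2HSV); H,S,V=[hsv[...,i].astype(int) for i in range(3)]
    R=np.zeros(H.shape,bool)
    def rep(name,m,k=2):
        Q=P[m]; Q=Q[np.isfinite(Q).all(1)]
        if len(Q)<3: print(n,name,len(Q)); return
        r=cv2.minAreaRect((Q[:,:2]*1000).astype(np.float32))
        print(n,name,len(Q),"med",np.median(Q,0).round(4),"z",np.percentile(Q[:,2],[2,98]).round(3),"rect",[np.round(x,1) for x in r])
        return Q
    def win(x0,x1,y0,y1):
        m=R.copy(); m[y0:y1,x0:x1]=1; return m
    W=win(385,430,165,245) if n=="scene" else win(195,250,210,250)
    T=win(225,300,185,300) if n=="scene" else win(320,372,130,190)
    z=P[...,2]
    rep("handle",W&(z>.18)); rep("handletop",W&(z>.213)); rep("disc",W&(z<.04)&(z>.024)); 
    rep("discall",W&(z<.05)&(z>.006)&(S<60))
    blue=(abs(H-112)<12)&(S>140)
    rep("foot",T&blue&(z>.008)&(z<.02))
    red=((H<6)|(H>172))&(S>150)
    Q=rep("gate",T&red)
    if Q is not None: print(Q.round(3)[::max(1,len(Q)//12)].tolist())
    brass=(H>10)&(H<32)&(S>80)
    Q=rep("brass",T&brass)
    if Q is not None: print(Q.round(3)[::max(1,len(Q)//14)].tolist())
    rep("posttop",T&(z>.16)&~red&~brass)
    h=T&(z>.16)&~red&~brass
    print(np.histogram(z[h],bins=np.arange(.16,.25,.005)))
E
python3 m.py
python3 - <<'E'
import cv2
a=cv2.imread("pics/scene.png")[180:300,220:310];b=cv2.imread("pics/top.png")[130:190,320:365]
cv2.imwrite("pics/crop.png",cv2.hconcat([cv2.resize(a,(390,520),interpolation=2),cv2.resize(b,(390,520),interpolation=2)]))
E
```

```text
scene handle 284 med [0.5136 0.2236 0.2103] z [0.184 0.222] rect [array([510.1, 224. ]), array([17.1, 48.2]), np.float64(21.9)]
scene handletop 128 med [0.5113 0.2233 0.2195] z [0.213 0.222] rect [array([510.2, 223.7]), array([17. , 47.3]), np.float64(21.9)]
scene disc 277 med [0.5132 0.2266 0.0305] z [0.024 0.036] rect [array([481.5, 253.7]), array([ 53.8, 134.5]), np.float64(43.4)]
scene discall 417 med [0.5178 0.2252 0.0281] z [0.007 0.043] rect [array([396.5, 228.5]), array([281. , 118.9]), np.float64(7.5)]
scene foot 1362 med [ 0.7233 -0.0853  0.0151] z [0.012 0.019] rect [array([718.9, -84.3]), array([ 97.2, 109.9]), np.float64(71.1)]
scene gate 9 med [ 0.6203 -0.0536  0.1818] z [0.173 0.185] rect [array([620.3, -53.8]), array([ 4.5, 20.9]), np.float64(76.7)]
[[0.613, -0.052, 0.182], [0.617, -0.053, 0.183], [0.615, -0.051, 0.181], [0.62, -0.054, 0.183], [0.621, -0.052, 0.184], [0.61, -0.054, 0.171], [0.626, -0.055, 0.185], [0.626, -0.057, 0.181], [0.63, -0.058, 0.182]]
scene brass 96 med [ 0.6247 -0.0558  0.1629] z [0.142 0.188] rect [array([576.9, -74.7]), array([147.1,  30.2]
[... 2075 characters left out ...]
7, -0.047, 0.156], [0.649, -0.066, 0.185], [0.644, -0.063, 0.191], [0.66, -0.074, 0.141], [0.643, -0.066, 0.188], [0.636, -0.065, 0.147], [0.629, -0.063, 0.145], [0.621, -0.058, 0.147], [0.607, -0.05, 0.19], [0.606, -0.048, 0.183], [0.606, -0.055, 0.183], [0.603, -0.053, 0.183], [0.603, -0.051, 0.177], [0.603, -0.049, 0.166], [0.604, -0.049, 0.156]]
top posttop 181 med [ 0.6707 -0.069   0.1702] z [0.16  0.189] rect [array([655. , -68.6]), array([74. , 43.6]), np.float64(5.4)]
(array([36, 54, 18,  8, 25, 39,  1,  0,  0,  0,  0,  0,  0,  0,  0,  0,  0]), array([0.16 , 0.165, 0.17 , 0.175, 0.18 , 0.185, 0.19 , 0.195, 0.2  ,
       0.205, 0.21 , 0.215, 0.22 , 0.225, 0.23 , 0.235, 0.24 , 0.245]))
```

View pics/crop.png

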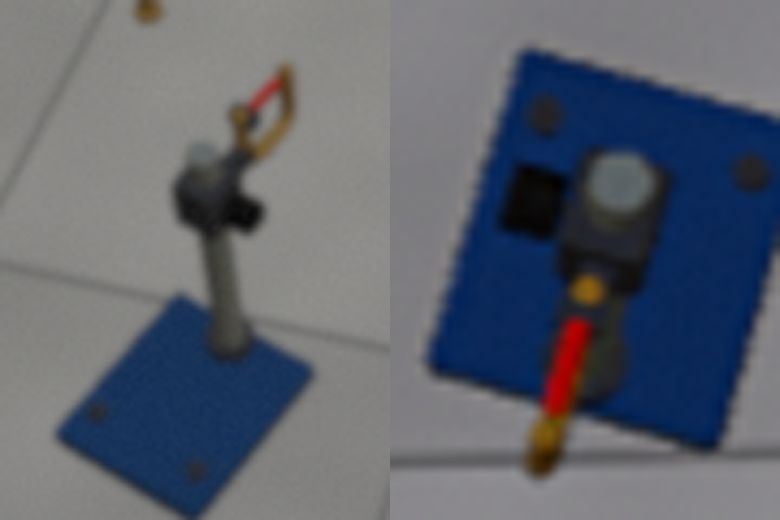

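The crop shows the gate shut, with the nose pointing toward -x of the stand. The readings agree with the given sizes:

| Quantity | Measured | Check |
|---|---|---|
| Foot rectangle | 114 x 96 mm | given 115 x 100 mm |
| Stand x yaw | about -18.3° | |
| Stand origin | about (0.616, -0.054) | |
| Gate axis height | z about 0.180 | h about 10 mm, within 0 to 24 mm |
| Handle centre | (0.509, 0.2235, 0.203) | |
| Handle yaw | about 20° | |

Moving above the handle now.

```bash
cat > go.py <<'E'
# usage: go.py x y z yaw_deg : tool-frame shift (shares) and turn to reach the target
from h import *; import sys
from scipy.spatial.transform import Rotation as Ro
s=env.state(); p,R=s["tool_pos"],s["ee_rot"]
if len(sys.argv)>4:
    x,y,z,a=map(float,sys.argv[1:5]); a=np.radians(a)
    ty=np.array([np.cos(a),np.sin(a),0]); tz=np.array([0,0,-1.]); T=np.c_[np.cross(ty,tz),ty,tz]
    print("shift",(R.T@(np.array([x,y,z])-p)/.12).round(4),"turn",(Ro.from_matrix(R.T@T).as_rotvec()/1.5).round(4))
print("t",round(s["clock"],2),"p",p.round(4),"yaw",np.degrees(np.arctan2(R[1,1],R[0,1])).round(2),"tilt",R[:2,2].round(4),"F",s["force"].round(2),"M",s["wrist_torque"].round(2),"w",s["width"].round(4),s["gripper_force"])
E
python3 go.py .509 .2235 .255 20
```

```text
shift [-3.4134 -1.2409 -0.2013] turn [-8.000e-04  2.000e-04  5.953e-01]Traceback (most recent call last):
  File "go.py", line 9, in <module>
    print("t",round(s["clock"],2),"p",p.round(4),"yaw",np.degrees(np.arctan2(R[1,1],R[0,1])).round(2),"tilt",R[:2,2].round(4),"F",s["force"].round(2),"M",s["wrist_torque"].round(2),"w",s["width"].round(4),s["gripper_force"])
                                                                                                                                                                                         ^^^^^^^^^^^^^^^^
AttributeError: 'float' object has no attribute 'round'
```

Request:
step_arm --series '[[[-0.284, -0.103, -0.017], [0, 0, 0], -1], [[-0.284, -0.103, -0.017], [0, 0, 0], -1], [[-0.284, -0.103, -0.017], [0, 0, 0], -1], [[-0.284, -0.103, -0.017], [0, 0, 0], -1], [[-0.284, -0.103, -0.017], [0, 0, 0], -1], [[-0.284, -0.103, -0.017], [0, 0, 0], -1], [[-0.284, -0.103, -0.017], [0, 0, 0], -1], [[-0.284, -0.103, -0.017], [0, 0, 0], -1], [[-0.284, -0.103, -0.017], [0, 0, 0], -1], [[-0.284, -0.103, -0.017], [0, 0, 0], -1], [[-0.284, -0.103, -0.017], [0, 0, 0], -1], [[-0.284, -0.103, -0.017], [0, 0, 0], -1], [[0, 0, 0], [0, 0, 0.1], -1], [[0, 0, 0], [0, 0, 0.1], -1], [[0, 0, 0], [0, 0, 0.1], -1], [[0, 0, 0], [0, 0, 0.1], -1], [[0, 0, 0], [0, 0, 0.1], -1], [[0, 0, 0], [0, 0, 0.096], -1], [[0, 0, 0], [0, 0, 0], -1], [[0, 0, 0], [0, 0, 0], -1]]'

```text
clock: 2.6
tool_pos: [0.5086, 0.2244, 0.2556]
ee_rot: [[-0.344, 0.939, -0.0], [0.939, 0.344, -0.0], [0.0, -0.0, -1.0]]
force: [-0.2, 0.4, -0.0]
width: 0.0855
gripper_force: 0.0
```

```bash
python3 go.py .509 .2235 .184 20; python3 - <<'E'
from h import *
c=env.capture("scene"); P=pts(c); i=c["image"]
cv2.imwrite("pics/s2.png",cv2.resize(i[90:270,320:500],(600,600),interpolation=2))
E
```

```text
shift [-8.500e-03  4.000e-04  5.967e-01] turn [-0.0003 -0.      0.0011]Traceback (most recent call last):
  File "go.py", line 9, in <module>
    print("t",round(s["clock"],2),"p",p.round(4),"yaw",np.degrees(np.arctan2(R[1,1],R[0,1])).round(2),"tilt",R[:2,2].round(4),"F",s["force"].round(2),"M",s["wrist_torque"].round(2),"w",s["width"].round(4),s["gripper_force"])
                                                                                                                                                                                         ^^^^^^^^^^^^^^^^
AttributeError: 'float' object has no attribute 'round'
```

View pics/s2.png

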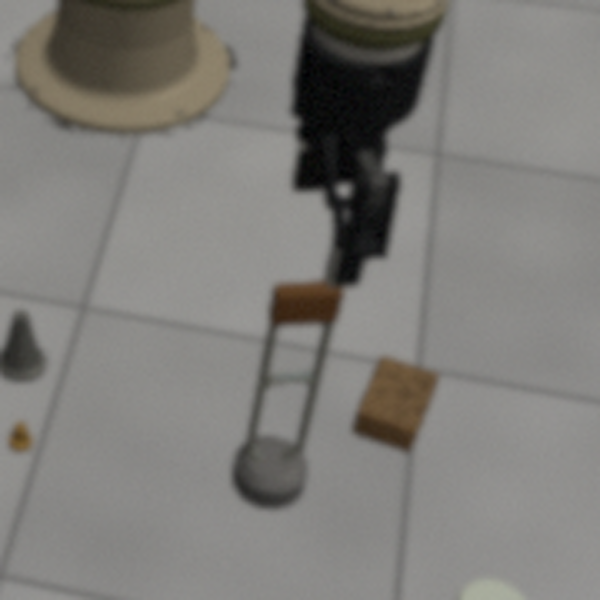

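The crop shows the gripper (fingertips about (345,280)) up and to the right of the handle (310,300). I'll check that by projecting the TCP.

```bash
sed -i 's/s\["width"\].round(4)/round(s["width"],4)/' go.py; python3 - <<'E'
from h import *
s=env.state()
for n in("scene","top"):
    c=env.capture(n); M=np.linalg.inv(c["cam_to_world"]); i=c["image"].copy()
    R,p=s["ee_rot"],s["tool_pos"]
    for q in(p,p+R@[0,.043,-.013],p+R@[0,-.043,-.013],np.array([.509,.2235,.219]),np.array([.509,.2235,0.03])):
        a=M@np.r_[q,1]; u,v=c["fx"]*a[0]/a[2]+c["cx"],c["fy"]*a[1]/a[2]+c["cy"]; print(n,q.round(3),round(u,1),round(v,1))
    if n=="top":
        cv2.imwrite("pics/t2.png",cv2.resize(i[150:270,150:290],(700,600),interpolation=2))
    P=pts(c); 
    x,y=(330,500),(90,270)
    if n=="scene":
        Q=P[150:185,400:445]; Vv=c["image"][150:185,400:445].max(-1)<45; Q=Q[Vv&(Q[...,2]>.22)]; print(len(Q),np.nanmedian(Q,0),np.nanmin(Q,0),np.nanmax(Q,0))
E
```

```text
scene [0.509 0.224 0.256] 414.6 165.1
scene [0.549 0.239 0.269] 420.4 174.5
scene [0.468 0.21  0.269] 410.9 147.9
scene [0.509 0.224 0.219] 411.6 176.8
scene [0.509 0.224 0.03 ] 400.6 227.9
298 [0.57328615 0.24464375 0.33269346] [0.54797964 0.22534971 0.28265054] [0.58367016 0.25987661 0.36358235]
top [0.509 0.224 0.256] 207.3 219.1
top [0.549 0.239 0.269] 199.0 198.9
top [0.468 0.21  0.269] 211.9 237.7
top [0.509 0.224 0.219] 212.8 221.7
top [0.509 0.224 0.03 ] 233.0 232.8
```

View pics/t2.png

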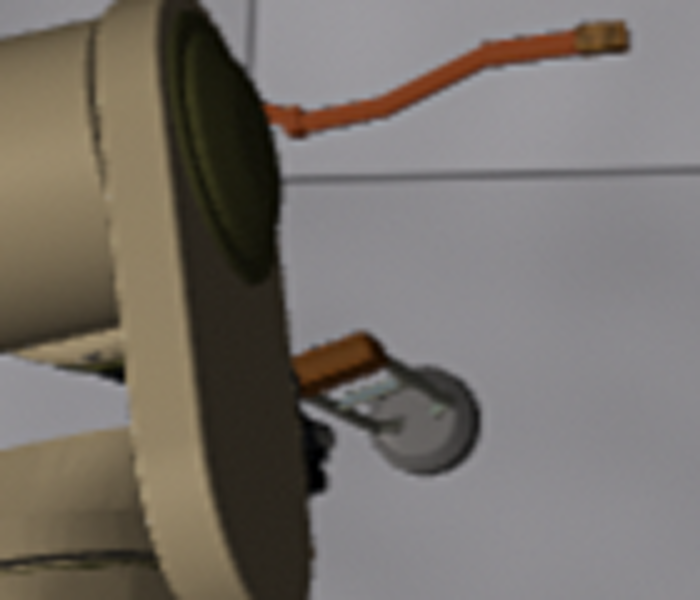

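The top view shows the arm partly hiding the handle. The finger cloud and its projection agree with the intended pose (median y 0.245 against 0.248 expected), so the alignment is fine. Descend and grip.

Request:
step_arm --series '[[[-0.008, 0, 0.15], [0, 0, 0], -1], [[0, 0, 0.15], [0, 0, 0], -1], [[0, 0, 0.15], [0, 0, 0], -1], [[0, 0, 0.146], [0, 0, 0], -1], [[0, 0, 0], [0, 0, 0], -1], [[0, 0, 0], [0, 0, 0], -1]]'

```text
clock: 3.5
tool_pos: [0.5093, 0.2236, 0.185]
ee_rot: [[-0.341, 0.94, 0.001], [0.94, 0.341, 0.0], [-0.0, 0.001, -1.0]]
force: [0.7, 0.3, 0.9]
width: 0.0854
gripper_force: 0.0
```

Request:
step_arm --series '[[[0, 0, 0], [0, 0, 0], 1], [[0, 0, 0], [0, 0, 0], 1], [[0, 0, 0], [0, 0, 0], 1], [[0, 0, 0], [0, 0, 0], 1], [[0, 0, 0], [0, 0, 0], 1], [[0, 0, 0], [0, 0, 0], 1], [[0, 0, 0], [0, 0, 0], 1], [[0, 0, 0], [0, 0, 0], 1]]'

```text
clock: 4.5
tool_pos: [0.509, 0.2235, 0.1844]
ee_rot: [[-0.341, 0.94, -0.0], [0.94, 0.341, -0.0], [-0.0, -0.0, -1.0]]
force: [-2.1, -1.2, 5.7]
width: 0.0131
gripper_force: 59.3
```

Request:
step_arm --series '[[[0, 0, -0.08], [0, 0, 0], 1], [[0, 0, -0.15], [0, 0, 0], 1], [[0, 0, -0.15], [0, 0, 0], 1], [[0, 0, -0.15], [0, 0, 0], 1], [[0, 0, -0.137], [0, 0, 0], 1], [[0, 0, 0], [0, 0, 0], 1], [[0, 0, 0], [0, 0, 0], 1], [[0, 0, 0], [0, 0, 0], 1]]'

```text
clock: 5.5
tool_pos: [0.5088, 0.2235, 0.2634]
ee_rot: [[-0.341, 0.94, -0.002], [0.94, 0.341, -0.0], [0.0, -0.002, -1.0]]
force: [0.7, 0.2, -6.1]
width: 0.0135
gripper_force: 58.7
```

```bash
python3 go.py .531 -.026 .264 -18.3
```

```text
shift [-2.0175 -0.5349 -0.005 ] turn [-1.100e-03  2.000e-04  4.449e-01]
t 5.5 p [0.5088 0.2235 0.2634] yaw 19.94 tilt [-0.0016 -0.0003] F [ 0.71  0.15 -6.08] M [-0.01  0.02 -0.01] w 0.0135 58.70840549468994
```

Request:
step_arm --series '[[[-0.1, -0.025, 0], [0, 0, 0], 1], [[-0.2, -0.053, 0], [0, 0, 0], 1], [[-0.2, -0.053, 0], [0, 0, 0], 1], [[-0.2, -0.053, 0], [0, 0, 0], 1], [[-0.2, -0.053, 0], [0, 0, 0], 1], [[-0.2, -0.053, 0], [0, 0, 0], 1], [[-0.2, -0.053, 0], [0, 0, 0], 1], [[-0.2, -0.053, 0], [0, 0, 0], 1], [[-0.2, -0.053, 0], [0, 0, 0], 1], [[-0.2, -0.053, 0], [0, 0, 0], 1], [[-0.117, -0.032, -0.005], [0, 0, 0], 1], [[0, 0, 0], [0, 0, 0.09], 1], [[0, 0, 0], [0, 0, 0.09], 1], [[0, 0, 0], [0, 0, 0.09], 1], [[0, 0, 0], [0, 0, 0.09], 1], [[0, 0, 0], [0, 0, 0.085], 1], [[0, 0, 0], [0, 0, 0], 1], [[0, 0, 0], [0, 0, 0], 1], [[0, 0, 0], [0, 0, 0], 1]]'

```text
clock: 7.88
tool_pos: [0.5313, -0.0258, 0.2649]
ee_rot: [[0.313, 0.95, 0.0], [0.95, -0.313, 0.0], [0.0, 0.0, -1.0]]
force: [0.2, -1.2, -5.9]
width: 0.0136
gripper_force: 58.7
```

```bash
python3 go.py .6170 -.0542 .264 -18.3; python3 - <<'E'
from h import *
import pickle
c=env.capture("scene"); pickle.dump(c,open("s3.pkl","wb")); i=c["image"]
cv2.imwrite("pics/s3.png",cv2.resize(i[130:280,210:360],(600,600),interpolation=2))
P=pts(c); W=P[130:280,210:360].reshape(-1,3); C=i[130:280,210:360].reshape(-1,3)
# weight parts in stand frame
a=np.radians(-18.3); o=np.array([.6162,-.0539]); ex=np.array([np.cos(a),np.sin(a)]); ey=np.array([-ex[1],ex[0]])
X=(W[:,:2]-o)@ex; Y=(W[:,:2]-o)@ey; Z=W[:,2]
for nm,m in (("disc",(Z>.07)&(Z<.115)&(X<-.04)&(X>-.14)&(abs(Y)<.05)),("rods",(Z>.12)&(Z<.235)&(X<-.05)&(X>-.13)&(abs(Y)<.05)),("bar",(Z>.185)&(Z<.225)&(X<-.05)&(X>-.13)&(abs(Y)<.011)),("nose",(Z>.14)&(Z<.2)&(X<-.002)&(X>-.03)&(abs(Y)<.02)),("hook",(Z>.14)&(Z<.2)&(X<.028)&(X>-.03)&(abs(Y)<.02)),("posttop",(Z>.18)&(Z<.195)&(X>.045)&(X<.08)&(abs(Y)<.02))):
    if m.any(): print(nm,m.sum(),[np.percentile(q[m]*1000,[3,50,97]).round(1) for q in (X,Y,Z)])
E
```

```text
shift [-0.0011  0.7521  0.0074] turn [ 0.     -0.      0.0008]
t 7.88 p [ 0.5313 -0.0258  0.2649] yaw -18.23 tilt [0. 0.] F [ 0.21 -1.2  -5.95] M [ 0.03 -0.07  0.02] w 0.0136 58.71171176433563
disc 374 [array([-107. ,  -78.3,  -61.7]), array([-21.3,   7.7,  28.6]), array([ 85.1, 107. , 113.6])]
rods 237 [array([-92. , -88.1, -85.4]), array([-21.1,   2.2,  24.3]), array([122.5, 189.6, 230. ])]
bar 25 [array([-91.6, -88.2, -85.2]), array([-9.9, -0.4,  9.4]), array([204.6, 209.4, 212.5])]
nose 54 [array([-11.8,  -6.5,  -2.5]), array([-3.1,  1.8,  3.8]), array([145.7, 167.8, 186.2])]
hook 133 [array([-11.2,   2.8,  26.3]), array([-3.6,  1.7,  6.5]), array([143.9, 168.1, 186.4])]
posttop 54 [array([55.5, 64.9, 71.7]), array([-7. ,  1.4,  9.2]), array([180.5, 186.2, 189.4])]
```

View pics/s3.png

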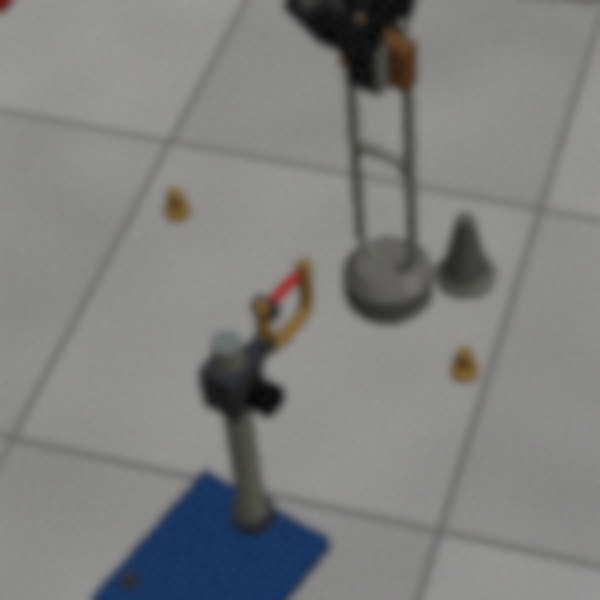

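The crop shows the weight hanging upright in front of the hook, its crossbar about (380,158), nose about (305,268). Measured in the stand frame, bar and hook lie at the same y within about 1 mm. Bar centre z is about 0.206 and nose top about 0.187, so there is about 15 mm clearance. Going in over the nose.

Request:
step_arm --series '[[[0, 0.06, 0], [0, 0, 0], 1], [[0, 0.1, 0], [0, 0, 0], 1], [[0, 0.1, 0], [0, 0, 0], 1], [[0, 0.1, 0], [0, 0, 0], 1], [[0, 0.1, 0], [0, 0, 0], 1], [[0, 0.1, 0], [0, 0, 0], 1], [[0, 0.1, 0], [0, 0, 0], 1], [[0, 0.06, 0], [0, 0, 0], 1], [[0, 0.037, 0], [0, 0, 0], 1], [[0, 0, 0], [0, 0, 0], 1], [[0, 0, 0], [0, 0, 0], 1], [[0, 0, 0], [0, 0, 0], 1]]'

```text
clock: 9.43
tool_pos: [0.6174, -0.0543, 0.2651]
ee_rot: [[0.314, 0.949, 0.0], [0.949, -0.314, -0.0], [-0.0, 0.0, -1.0]]
force: [0.4, 0.1, -6.0]
width: 0.0131
gripper_force: 58.8
```

```bash
python3 go.py .6174 -.0544 .250 -18.3; python3 - <<'E'
from h import *
c=env.capture("scene"); i=c["image"]
cv2.imwrite("pics/s4.png",cv2.resize(i[120:300,230:350],(400,600),interpolation=2))
P=pts(c); W=P[110:300,210:360].reshape(-1,3)
a=np.radians(-18.3); o=np.array([.6162,-.0539]); ex=np.array([np.cos(a),np.sin(a)]); ey=np.array([-ex[1],ex[0]])
X=(W[:,:2]-o)@ex; Y=(W[:,:2]-o)@ey; Z=W[:,2]
for nm,m in (("bar",(Z>.195)&(Z<.225)&(abs(X)<.02)&(abs(Y)<.011)),("rods+y",(Z>.12)&(Z<.235)&(abs(X)<.015)&(abs(Y-.02)<.008)),("rods-y",(Z>.12)&(Z<.235)&(abs(X)<.015)&(abs(Y+.02)<.008)),("nose",(Z>.15)&(Z<.193)&(X<-.003)&(X>-.03)&(abs(Y)<.01))):
    if m.any(): print(nm,m.sum(),[np.percentile(q[m]*1000,[3,50,97]).round(1) for q in (X,Y,Z)])
E
```

```text
shift [-0.0011  0.0002  0.1259] turn [0.0001 0.     0.    ]
t 9.43 p [ 0.6174 -0.0543  0.2651] yaw -18.3 tilt [ 0.0002 -0.0001] F [ 0.38  0.13 -6.  ] M [-0.    0.01  0.01] w 0.0131 58.78587484359741
bar 29 [array([-1.8,  2. ,  4.8]), array([-10.3,  -0.6,  10.2]), array([207.1, 209.4, 212. ])]
rods+y 110 [array([-1.1,  2.8,  4.9]), array([13.9, 22.2, 24.3]), array([124.9, 187.3, 230.9])]
rods-y 75 [array([-1.4,  2.3,  4.7]), array([-21.4, -17.3, -14.6]), array([126.4, 194.8, 232.5])]
nose 47 [array([-10.9,  -6.3,  -3.7]), array([-3.3,  2. ,  5.1]), array([150.8, 168.1, 186.6])]
```

View pics/s4.png

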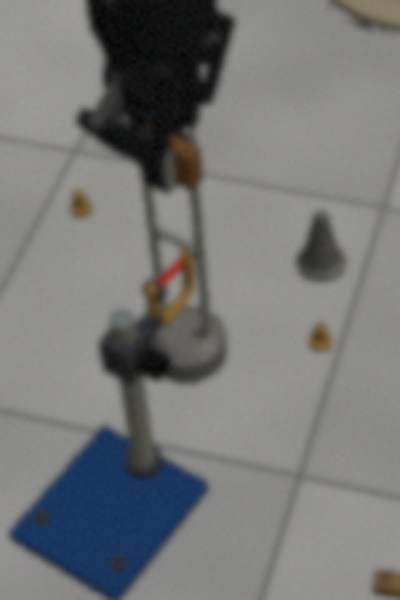

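The view shows the hook's nose and gate (about (180,270) in the crop) inside the ring, with the crossbar above the gate. The bar sits about 9.3 mm from the nose axis, so I'll shift 1.5 mm in +x and then press down.

Request:
step_arm --series '[[[0, 0.0125, 0.03], [0, 0, 0], 1], [[0, 0, 0.04], [0, 0, 0], 1], [[0, 0, 0.03], [0, 0, 0], 1], [[0, 0, 0.015], [0, 0, 0], 1], [[0, 0, 0], [0, 0, 0], 1], [[0, 0, 0], [0, 0, 0], 1]]'

```text
clock: 10.22
tool_pos: [0.6191, -0.0549, 0.2513]
ee_rot: [[0.314, 0.949, 0.0], [0.949, -0.314, -0.0], [0.0, 0.0, -1.0]]
force: [-0.0, 0.4, -6.3]
width: 0.0136
gripper_force: 58.7
```

Request:
step_arm --series '[[[0, 0, 0.0125], [0, 0, 0], 1], [[0, 0, 0.0125], [0, 0, 0], 1], [[0, 0, 0.0125], [0, 0, 0], 1], [[0, 0, 0.0125], [0, 0, 0], 1], [[0, 0, 0], [0, 0, 0], 1]]'

```text
clock: 10.85
tool_pos: [0.619, -0.0548, 0.2451]
ee_rot: [[0.314, 0.949, 0.0], [0.949, -0.314, -0.0], [-0.0, 0.0, -1.0]]
force: [-0.2, 0.8, -5.8]
width: 0.0134
gripper_force: 59.0
```

Request:
step_arm --series '[[[0, 0, 0.0125], [0, 0, 0], 1], [[0, 0, 0.0125], [0, 0, 0], 1], [[0, 0, 0.0125], [0, 0, 0], 1], [[0, 0, 0.0125], [0, 0, 0], 1], [[0, 0, 0], [0, 0, 0], 1]]'

```text
clock: 11.48
tool_pos: [0.619, -0.0548, 0.2391]
ee_rot: [[0.314, 0.949, 0.0], [0.949, -0.314, 0.0], [0.0, 0.0, -1.0]]
force: [-1.4, 0.2, -1.5]
width: 0.0133
gripper_force: 59.3
```

Request:
step_arm --series '[[[0, 0, 0.0125], [0, 0, 0], 1], [[0, 0, 0.0125], [0, 0, 0], 1], [[0, 0, 0.0125], [0, 0, 0], 1], [[0, 0, 0.0125], [0, 0, 0], 1], [[0, 0, 0], [0, 0, 0], 1]]'

```text
clock: 12.1
tool_pos: [0.619, -0.0548, 0.233]
ee_rot: [[0.314, 0.949, -0.0], [0.949, -0.314, 0.0], [0.0, -0.0, -1.0]]
force: [-1.2, -1.0, -0.4]
width: 0.0132
gripper_force: 59.6
```

Request:
step_arm --series '[[[0, 0, 0.0125], [0, 0, 0], 1], [[0, 0, 0.0125], [0, 0, 0], 1], [[0, 0, 0.0125], [0, 0, 0], 1], [[0, 0, 0.0125], [0, 0, 0], 1], [[0, 0, 0], [0, 0, 0], 1]]'

```text
clock: 12.72
tool_pos: [0.6186, -0.0547, 0.2267]
ee_rot: [[0.314, 0.949, -0.001], [0.949, -0.314, 0.0], [-0.0, -0.002, -1.0]]
force: [-1.9, 0.5, -1.2]
width: 0.0133
gripper_force: 59.5
```

Request:
step_arm --series '[[[0, 0, 0.0125], [0, 0, 0], 1], [[0, 0, 0.0125], [0, 0, 0], 1], [[0, 0, 0], [0, 0, 0], 1]]'

```text
clock: 13.1
tool_pos: [0.6187, -0.0547, 0.2237]
ee_rot: [[0.314, 0.949, -0.001], [0.949, -0.314, 0.0], [-0.0, -0.001, -1.0]]
force: [-2.2, 0.5, -0.8]
width: 0.0135
gripper_force: 59.4
```

Request:
step_arm --series '[[[0, 0, 0.0125], [0, 0, 0], 1], [[0, 0, 0.0125], [0, 0, 0], 1], [[0, 0, 0], [0, 0, 0], 1]]'

```text
clock: 13.48
tool_pos: [0.6183, -0.0545, 0.2203]
ee_rot: [[0.314, 0.949, -0.003], [0.949, -0.314, 0.001], [-0.0, -0.003, -1.0]]
force: [-5.1, 2.1, -4.4]
width: 0.013
gripper_force: 59.1
```

Request:
step_arm --series '[[[0, 0, 0.0085], [0, 0, 0], 1], [[0, 0, 0], [0, 0, 0], 1]]'

```text
clock: 13.72
tool_pos: [0.6182, -0.0545, 0.2192]
ee_rot: [[0.314, 0.949, -0.003], [0.949, -0.314, 0.001], [-0.0, -0.003, -1.0]]
force: [-6.0, 1.9, -3.4]
width: 0.0136
gripper_force: 59.1
```

Request:
step_arm --series '[[[0, 0, 0.0085], [0, 0, 0], 1], [[0, 0, 0], [0, 0, 0], 1]]'

```text
clock: 13.98
tool_pos: [0.6178, -0.0544, 0.2177]
ee_rot: [[0.314, 0.949, -0.005], [0.949, -0.314, 0.001], [-0.0, -0.005, -1.0]]
force: [-1.7, 1.7, -7.3]
width: 0.013
gripper_force: 59.1
```

Request:
step_arm --series '[[[0, 0, 0.0085], [0, 0, 0], 1], [[0, 0, 0], [0, 0, 0], 1]]'

```text
clock: 14.22
tool_pos: [0.6192, -0.055, 0.2176]
ee_rot: [[0.314, 0.949, 0.0], [0.949, -0.314, -0.0], [-0.0, 0.0, -1.0]]
force: [0.6, -0.8, -6.0]
width: 0.013
gripper_force: 59.1
```

The force returned to the bare weight and the lateral load vanished, so the gate has snapped. I'll check it by camera.

```bash
python3 go.py .619 -.055 .209 -18.3; python3 - <<'E'
from h import *
a=np.radians(-18.3); o=np.array([.6162,-.0539]); ex=np.array([np.cos(a),np.sin(a)]); ey=np.array([-ex[1],ex[0]])
c=env.capture("scene"); i=c["image"]; P=pts(c); hsv=cv2.cvtColor(i,cv2.COLOR_BGR2HSV)
cv2.imwrite("pics/s5.png",cv2.resize(i[170:250,240:310],(525,600),interpolation=2))
w=np.zeros(i.shape[:2],bool); w[180:240,250:310]=1
m=w&((hsv[...,0]<6)|(hsv[...,0]>172))&(hsv[...,1]>140); Q=P[m]
print("gate",len(Q),[((r[:2]-o)@ex*1000).round(1).item() for r in Q],Q[:,2].round(3))
E
```

```text
shift [-0.0006 -0.0016  0.0716] turn [ 0.0002  0.     -0.0002]
t 14.22 p [ 0.6192 -0.055   0.2176] yaw -18.31 tilt [ 0.0003 -0.0001] F [ 0.59 -0.8  -6.  ] M [ 0.   -0.01 -0.01] w 0.013 59.10694062709808
gate 17 [-4.0, 0.6, -1.4, 4.5, 2.1, -5.9, 6.8, 5.4, 11.6, 10.0, 17.3, 16.5, 14.4, 21.5, 17.3, 17.6, 19.2] [0.182 0.183 0.182 0.183 0.182 0.172 0.181 0.181 0.183 0.182 0.184 0.185
 0.183 0.185 0.18  0.183 0.18 ]
```

View pics/s5.png

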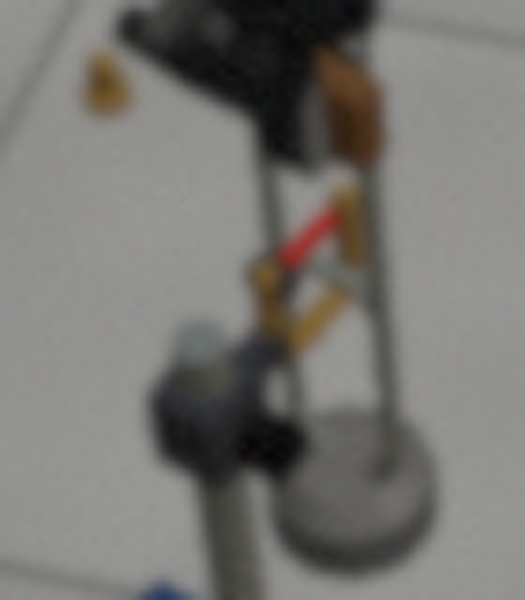

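The gate is shut and level (red bar about (310,235)), and the crossbar lies below it inside the hook (about (335,270)). Now lower by feel.

Request:
step_arm --series '[[[0, 0, 0.0085], [0, 0, 0], 1], [[0, 0, 0.0085], [0, 0, 0], 1], [[0, 0, 0.0085], [0, 0, 0], 1], [[0, 0, 0], [0, 0, 0], 1]]'

```text
clock: 14.78
tool_pos: [0.619, -0.0548, 0.2149]
ee_rot: [[0.314, 0.949, -0.0], [0.949, -0.314, -0.0], [-0.0, -0.0, -1.0]]
force: [-0.4, 0.3, -4.9]
width: 0.0132
gripper_force: 59.1
```

Request:
step_arm --series '[[[0, 0, 0.006], [0, 0, 0], 1], [[0, 0, 0], [0, 0, 0], 1]]'

```text
clock: 15.02
tool_pos: [0.619, -0.0548, 0.2142]
ee_rot: [[0.314, 0.949, -0.0], [0.949, -0.314, 0.0], [0.0, -0.0, -1.0]]
force: [-0.6, 0.3, -6.4]
width: 0.0133
gripper_force: 59.1
```

Request:
step_arm --series '[[[0, 0, 0.006], [0, 0, 0], 1], [[0, 0, 0], [0, 0, 0], 1]]'

```text
clock: 15.28
tool_pos: [0.619, -0.0548, 0.2135]
ee_rot: [[0.314, 0.949, -0.0], [0.949, -0.314, 0.0], [-0.0, -0.0, -1.0]]
force: [0.2, -0.1, -6.4]
width: 0.0137
gripper_force: 59.1
```

Request:
step_arm --series '[[[0, 0, 0.006], [0, 0, 0], 1], [[0, 0, 0], [0, 0, 0], 1]]'

```text
clock: 15.52
tool_pos: [0.619, -0.0549, 0.2128]
ee_rot: [[0.314, 0.949, -0.0], [0.949, -0.314, -0.0], [-0.0, -0.0, -1.0]]
force: [-0.1, -0.0, -6.8]
width: 0.0133
gripper_force: 59.1
```

Request:
step_arm --series '[[[0, 0, 0.006], [0, 0, 0], 1], [[0, 0, 0], [0, 0, 0], 1]]'

```text
clock: 15.78
tool_pos: [0.619, -0.0548, 0.212]
ee_rot: [[0.314, 0.949, -0.0], [0.949, -0.314, 0.0], [-0.0, -0.0, -1.0]]
force: [0.2, -0.6, -5.1]
width: 0.0137
gripper_force: 59.1
```

Request:
step_arm --series '[[[0, 0, 0.006], [0, 0, 0], 1], [[0, 0, 0], [0, 0, 0], 1]]'

```text
clock: 16.02
tool_pos: [0.619, -0.0548, 0.2113]
ee_rot: [[0.314, 0.949, -0.0], [0.949, -0.314, 0.0], [0.0, -0.0, -1.0]]
force: [-0.9, 0.2, -5.7]
width: 0.0133
gripper_force: 59.1
```

Request:
step_arm --series '[[[0, 0, 0.006], [0, 0, 0], 1], [[0, 0, 0], [0, 0, 0], 1]]'

```text
clock: 16.27
tool_pos: [0.619, -0.0548, 0.2106]
ee_rot: [[0.314, 0.949, -0.0], [0.949, -0.314, 0.0], [0.0, -0.0, -1.0]]
force: [-0.1, -0.5, -6.3]
width: 0.0132
gripper_force: 59.1
```

Request:
step_arm --series '[[[0, 0, 0.006], [0, 0, 0], 1], [[0, 0, 0], [0, 0, 0], 1]]'

```text
clock: 16.52
tool_pos: [0.619, -0.0548, 0.2099]
ee_rot: [[0.314, 0.949, -0.0], [0.949, -0.314, 0.0], [0.0, -0.0, -1.0]]
force: [0.3, -0.0, -6.3]
width: 0.0132
gripper_force: 59.1
```

Request:
step_arm --series '[[[0, 0, 0.006], [0, 0, 0], 1], [[0, 0, 0], [0, 0, 0], 1]]'

```text
clock: 16.77
tool_pos: [0.619, -0.0548, 0.2091]
ee_rot: [[0.314, 0.949, -0.0], [0.949, -0.314, 0.0], [-0.0, -0.0, -1.0]]
force: [0.1, 0.1, -5.5]
width: 0.0134
gripper_force: 59.1
```

Request:
step_arm --series '[[[0, 0, 0.005], [0, 0, 0], 1], [[0, 0, 0], [0, 0, 0], 1]]'

```text
clock: 17.02
tool_pos: [0.619, -0.0548, 0.2086]
ee_rot: [[0.314, 0.949, -0.0], [0.949, -0.314, 0.0], [0.0, -0.0, -1.0]]
force: [0.4, -0.6, -6.2]
width: 0.0132
gripper_force: 59.1
```

Request:
step_arm --series '[[[0, 0, 0.005], [0, 0, 0], 1], [[0, 0, 0], [0, 0, 0], 1]]'

```text
clock: 17.27
tool_pos: [0.619, -0.0548, 0.2081]
ee_rot: [[0.314, 0.949, 0.0], [0.949, -0.314, -0.0], [-0.0, 0.0, -1.0]]
force: [0.4, -0.1, -4.7]
width: 0.0133
gripper_force: 59.2
```

Request:
step_arm --series '[[[0, 0, 0.002], [0, 0, 0], 1], [[0, 0, 0], [0, 0, 0], 1]]'

```text
clock: 17.52
tool_pos: [0.6191, -0.0548, 0.208]
ee_rot: [[0.314, 0.949, 0.0], [0.949, -0.314, -0.0], [0.0, 0.0, -1.0]]
force: [-0.3, 0.1, -4.0]
width: 0.013
gripper_force: 59.4
```

Request:
step_arm --series '[[[0, 0, 0.003], [0, 0, 0], 1], [[0, 0, 0], [0, 0, 0], 1]]'

```text
clock: 17.77
tool_pos: [0.6191, -0.0549, 0.2078]
ee_rot: [[0.314, 0.949, 0.001], [0.949, -0.314, -0.0], [-0.0, 0.001, -1.0]]
force: [-0.4, 2.0, -0.9]
width: 0.0135
gripper_force: 59.8
```

Request:
step_arm --series '[[[0, 0, 0], [0, 0, 0], 1], [[0, 0, 0], [0, 0, 0], 1]]'

```text
clock: 18.02
tool_pos: [0.6191, -0.0549, 0.2077]
ee_rot: [[0.314, 0.949, 0.001], [0.949, -0.314, -0.0], [-0.0, 0.001, -1.0]]
force: [-0.4, -0.1, 0.5]
width: 0.0134
gripper_force: 59.9
```

Request:
step_arm --series '[[[0, 0, 0], [0, 0, 0], 1], [[0, 0, 0], [0, 0, 0], 1]]'

```text
clock: 18.27
tool_pos: [0.6191, -0.0548, 0.2077]
ee_rot: [[0.314, 0.949, 0.0], [0.949, -0.314, -0.0], [0.0, 0.0, -1.0]]
force: [-0.4, 0.0, 0.9]
width: 0.0134
gripper_force: 60.1
```

The hook bears the full weight, about 6.5 N. Release gradually.

Request:
step_arm --series '[[[0, 0, 0], [0, 0, 0], 0.66], [[0, 0, 0], [0, 0, 0], 0.6], [[0, 0, 0], [0, 0, 0], 0.5], [[0, 0, 0], [0, 0, 0], 0.4], [[0, 0, 0], [0, 0, 0], 0.2], [[0, 0, 0], [0, 0, 0], 0.0], [[0, 0, 0], [0, 0, 0], 0.0], [[0, 0, 0], [0, 0, 0], 0.0]]'

```text
clock: 19.27
tool_pos: [0.619, -0.0548, 0.2074]
ee_rot: [[0.314, 0.949, 0.0], [0.949, -0.314, -0.0], [0.0, 0.0, -1.0]]
force: [1.2, 0.0, 0.5]
width: 0.0429
gripper_force: 0.0
```

```bash
python3 go.py; python3 - <<'E'
from h import *
c=env.capture("scene"); cv2.imwrite("pics/s6.png",cv2.resize(c["image"][130:270,220:340],(514,600),interpolation=2))
E
```

```text
t 19.27 p [ 0.619  -0.0548  0.2074] yaw -18.31 tilt [ 0. -0.] F [1.17 0.01 0.46] M [ 0.   -0.   -0.04] w 0.0429 0.0
```

View pics/s6.png

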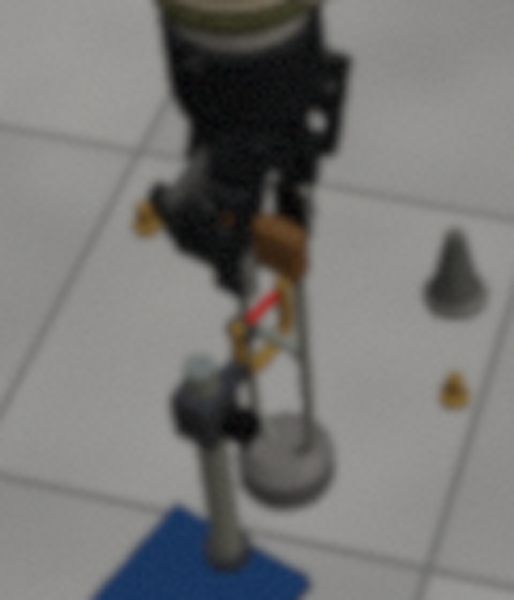

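The weight hangs upright from the hook with the gate shut and the fingers clear on both sides. Retreat straight up.

Request:
step_arm --series '[[[0, 0, 0], [0, 0, 0], -0.5], [[0, 0, 0], [0, 0, 0], -0.5], [[0, 0, 0], [0, 0, 0], -0.5], [[0, 0, -0.05], [0, 0, 0], -0.5], [[0, 0, -0.1], [0, 0, 0], -0.5], [[0, 0, -0.2], [0, 0, 0], -0.5], [[0, 0, -0.2], [0, 0, 0], -0.5], [[0, 0, -0.2], [0, 0, 0], -0.5], [[0, 0, -0.1], [0, 0, 0], -0.5], [[0, 0, 0], [0, 0, 0], -0.5], [[0, 0, 0], [0, 0, 0], -0.5], [[0, 0, 0], [0, 0, 0], -0.5], [[0, 0, 0], [0, 0, 0], -0.5], [[0, 0, 0], [0, 0, 0], -0.5], [[0, 0, 0], [0, 0, 0], -0.5], [[0, 0, 0], [0, 0, 0], -0.5], [[0, 0, 0], [0, 0, 0], -0.5], [[0, 0, 0], [0, 0, 0], -0.5], [[0, 0, 0], [0, 0, 0], -0.5], [[0, 0, 0], [0, 0, 0], -0.5]]'

```text
clock: 21.82
tool_pos: [0.619, -0.0548, 0.3094]
ee_rot: [[0.314, 0.949, 0.0], [0.949, -0.314, 0.0], [0.0, 0.0, -1.0]]
force: [0.1, 0.7, 0.3]
width: 0.0638
gripper_force: 0.0
```

Request:
step_arm --series '[[[0, 0, 0], [0, 0, 0], -0.5], [[0, 0, 0], [0, 0, 0], -0.5], [[0, 0, 0], [0, 0, 0], -0.5], [[0, 0, 0], [0, 0, 0], -0.5], [[0, 0, 0], [0, 0, 0], -0.5], [[0, 0, 0], [0, 0, 0], -0.5], [[0, 0, 0], [0, 0, 0], -0.5], [[0, 0, 0], [0, 0, 0], -0.5], [[0, 0, 0], [0, 0, 0], -0.5], [[0, 0, 0], [0, 0, 0], -0.5], [[0, 0, 0], [0, 0, 0], -0.5], [[0, 0, 0], [0, 0, 0], -0.5]]'

```text
clock: 23.32
tool_pos: [0.619, -0.0548, 0.3094]
ee_rot: [[0.314, 0.949, -0.0], [0.949, -0.314, 0.0], [0.0, -0.0, -1.0]]
force: [0.2, -0.3, -0.2]
width: 0.0637
gripper_force: 0.0
```

```bash
python3 - <<'E'
from h import *
a=np.radians(-18.3); o=np.array([.6162,-.0539]); ex=np.array([np.cos(a),np.sin(a)]); ey=np.array([-ex[1],ex[0]])
for k in range(4):
    c=env.capture("scene"); i=c["image"]; P=pts(c); W=P[110:300,210:360].reshape(-1,3); X=(W[:,:2]-o)@ex; Y=(W[:,:2]-o)@ey; Z=W[:,2]
    for nm,m in(("handle",(Z>.21)&(Z<.26)&(abs(X)<.03)&(abs(Y)<.04)),("disc",(Z>.03)&(Z<.065)&(abs(X)<.05)&(abs(Y)<.04))):
        print(k,nm,m.sum(),[np.median(q[m]*1000).round(1) for q in(X,Y,Z)])
print(env.state()["clock"])
cv2.imwrite("pics/s7.png",cv2.resize(i[130:270,220:340],(514,600),interpolation=2))
E
```

```text
0 handle 268 [np.float64(8.2), np.float64(6.3), np.float64(236.2)]
0 disc 360 [np.float64(11.5), np.float64(7.0), np.float64(51.8)]
1 handle 267 [np.float64(8.2), np.float64(6.0), np.float64(236.2)]
1 disc 364 [np.float64(11.6), np.float64(6.7), np.float64(51.5)]
2 handle 266 [np.float64(8.2), np.float64(5.8), np.float64(236.2)]
2 disc 357 [np.float64(12.2), np.float64(7.2), np.float64(52.0)]
3 handle 266 [np.float64(8.0), np.float64(6.1), np.float64(235.8)]
3 disc 360 [np.float64(11.8), np.float64(6.8), np.float64(51.3)]
23.525
```

View pics/s7.png

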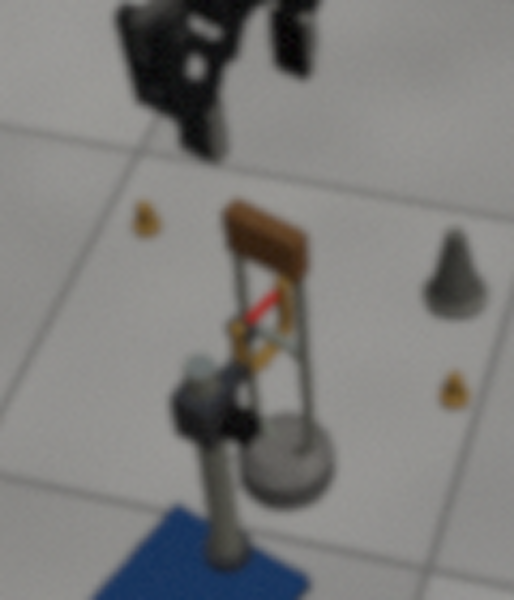

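The weight hangs still and upright, the gate is shut above the bar, and the gripper is clear.

```bash
python3 -c "
from station import env; print(env.hand_in())"
```

```text
the job is handed in; nothing more can be done
None
```

I clipped the weight into the hook and handed the job in: it hung upright and still, the gate shut above the crossbar and the gripper clear, at 23.5 s; hand-in returned no verdict.

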